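# Clamp a nest box in the jig with the folding-handle handwheel

### The job

Clamp the nest box for sawing: swing the handwheel's folded handle out until it stands fully upright, then use it to wind the wheel clockwise (seen from above) until the wheel comes to its stop and the jaw holds the box squarely against the fixed fence. With the box clamped, fold the handle flat over the wheel again and let go, leaving the other things on the bench where they are.

Things in the scene. Friction and masses are not known exactly. Their poses are not given: they have to be found in the camera images.
- jig: Fixed jig, plywood base 400 x 180 x 18 mm. Origin on the bench under the wheel's vertical axis; x points from the wheel to the fixed fence (face at x = 268 mm, top 108 mm up), z up. Grey gearbox 110 x 100 mm, 105 mm high, under the wheel. Moving jaw between, its sprung pad 150 mm wide, top 99 mm up, face at x = 110 mm plus 4 mm per rad of wheel angle. All lower than the wheel's face.
- wheel_centre (a point): Centre of the upper face of the handwheel (solid aluminium disc, 150 mm diameter, 12 mm thick, upper face 127 mm above the bench), on its vertical axis. z up, x points from the axis towards the handle's hinge; turns with the wheel.
- wheel (a joint): Handwheel angle in rad, grows as the wheel is wound clockwise seen from above; stop at 11.25. Starts between 0 and 4. Stiff: about 4 N at the handle, and stays where left. Each rad moves the jaw 4 mm towards the fence; at about 9.5 rad the jaw pad begins to bear on a box that touches the fence, and at the stop the pad is pressed in about 7 mm.
- handle_hinge (a point): On the axis of the folding handle's hinge, 60 mm from the wheel's axis, 22 mm above the wheel's upper face. Two steel cheeks (to 30 mm over the wheel's face, outer faces 30 mm apart) carry it. Its y axis is the hinge axis, level and tangential to the wheel; its x axis points from the handle's tip to the hinge and so turns with the handle.
- handle_tip (a point): Free end of the handle, on its axis, 102 mm from the hinge. The black round grip, 22 mm diameter, covers the handle from 16 to 98 mm from the hinge and spins freely on it, so it can be held at constant gripper heading while cranking. Folded, the handle lies level over the wheel from the hinge across the wheel's centre, its axis 22 mm above the wheel's face (11 mm free under it).
- handle (a joint): Folding handle angle in rad: 0 = folded flat over the wheel, 1.571 = upright at its stop (grip parallel to the wheel's axis, its tip 251 mm above the bench). Stays where left by friction; about 2 N at the tip moves it.
- pad (a joint): How far the sprung wooden pad on the moving jaw is pressed in, in m: 0 free, about 0.007 when the box is clamped and the wheel is at its stop. Spring 3000 N/m.
- nestbox: Plain pine nest box lying in the jig between the jaw pad and the fence, 120 mm (x, the clamped way) by 150 mm (y) by 95 mm high, about 0.6 kg, loose, with a dark round entrance hole on top. Origin at the centre of its underside, on the jig's base 18 mm above the bench. The jaw pushes it along to the fence.
- nestbox_done: Bystander: finished nest box standing on the bench, 120 x 150 x 120 mm. Origin under its centre.
- trysquare: Bystander: try square lying flat, 130 mm stock 20 mm high and a 220 mm dark blade along its x from the stock, offset to one end. Origin under the stock's centre.
- offcut: Bystander: offcut of pine board, 140 x 70 x 20 mm. Origin under its centre.
- jigsaw: Bystander: green electric jigsaw standing on its sole plate, about 230 x 66 x 165 mm, 1.9 kg. Origin under its centre.
There are look-alikes about, which are no part of the job. What is shaped like the nestbox but red or turquoise is not meant.

How it is judged:
By the outcome, as a careful person would: the job done as asked, in the order asked, and still so for the second after the job is handed in, with the robot touching nothing.
It also fails if it takes over 72 s, if anything falls off the work surface, if the arm or the gripper's body presses on something with over 40 N, if the wrist force passes 120 N, or if a joint passes its speed limit or range.

### The arm

A 6-joint arm with a two-finger parallel gripper is mounted at the origin on the work surface. World frame = base frame: x ahead of the robot, y to its left, z up, the work surface at z = 0. Lengths are in m, angles in rad, forces in N, time in s.
With the tool pointing down it reaches from about 0.4 to 0.825 m from the base axis. Payload 7 kg.
Tool frame: the origin (TCP) lies between the finger pads; the fingertips stand 8 mm ahead of it and the grasp point (between the pads) lies 11 mm behind it (arm.finger_overhang is the distance from the TCP to the fingertips, in m); z points along the fingers, y is the line along which they close (so a half turn about z gives the same grasp; the last joint's range is limited). The gripper opens to 88 mm and grips with 3 to 60 N. Pads are 19 mm wide; open, the fingers measure 130 mm over their backs; the gripper's body (78 mm by 193 mm) begins 47 mm behind the grasp point.
Start: joints at [-0.9, 0.359, 0.012, 0, -1.224, -0.288], TCP at [0.252, -0.626, 0.235] pointing down, gripper open.
Joint ranges: [-3.07, 3.07], [-1.43, 2.12], [-1.02, 1.25], [-3.03, 1.67], [-3.05, -0], [-3.03, 3.03]. Speed limits (rad/s): [2.39, 2.39, 3.01, 3.14, 3.14, 3.14].

### API

Orientations are given as [roll, pitch, yaw] about the fixed x, y, z axes, in that order (R = Rz(yaw) Ry(pitch) Rx(roll)).
In Python, from station import arm gives the robot as it stands.
- The arm moves only by the tool move_arm, never from a script. Its argument "rows" is text: rows parted by semicolons, each of 7 numbers parted by spaces: the turn, a rotation vector about the tool's x, y, z in degrees, then the shift along the tool's x, y, z in m, then the finger opening in m, from 0 to 0.0876. A call has 1 to 8 rows; each row shifts and turns the commanded pose from where the row before left it, along the tool's axes as they then stand; what a row does not reach is not made up. A row lasts 1/8 s, in which the tool goes at most 62.5 mm and 10.7 degrees, less where a joint would pass 70% of its speed; a pose out of reach is approached as far as the arm can. A call is refused whole if a number of a shift passes 0.0625 or a number of a turn 10.7, either way. A call with a gripper value outside its range is refused whole. The fingers move at their own pace and stop on an object; "squeeze" is the grip in N (left out, the last holds). Time passes only in rows, so rows that do not move let the fingers close. It gives the time, the measured TCP pose, the force, the opening and the grip force at its end, in the units of the state.
- arm.get_state(): the state, without advancing time (a new reading comes with each control period).
- arm.grab_frame(name): name is "scene" or "side" or "wrist"; returns (picture, depth): 400x640x3 uint8, blue, green, red; 400x640 float32, m along the optical axis (not along the pixel's ray), 0 where there is no reading.
- arm.camera_model(name): a dict with "mtx" (3x3 intrinsics, pixels), "camera_from_world" (4x4, takes a point from world to camera coordinates); the wrist camera has in their place "mount" (4x4, takes a point from camera to tool coordinates, whose origin is the TCP and whose axes are the flange's). Camera axes: x right, y down, z forward; pixel columns grow to the right and rows downward; lengths in m; the calibration is good to about 2 mm. A picture is of the moment at which its call begins: read the wrist's pose just before it. camera_model takes no time and is no camera call.
- arm.job_done(): hands the job in; it is judged then, once.
The state is a dict: "t": time; "q": joint angles; "qd": joint speeds; "joint_efforts": joint torques, N m; "eef_pos": TCP position; "ee_rot": TCP orientation; "force": force on the tool from outside, world axes, zero at the start; "moment": the same for the moment, N m; "width": finger opening in m; "gripper_force": force on a finger pad.
Only numpy, scipy, OpenCV 4.12 (cv2) and the standard library are available. Lean on these libraries where they do the work, as an engineer would, in place of code of your own. Each camera call takes 0.05 s, during which the arm holds its last target. There are 200 camera calls.

## Working session

There is one attempt and no reset: what is moved stays moved. The work goes in short steps, Python scripts to look and compute and a tool call to move; the robot and the scene stay as the last step left them, time stands still between calls to the robot, and variables do not carry over. Pictures are saved under pics/ and viewed, at most 10 in all, crops included, and the job is handed in when it is done.

Besides the shell and the picture viewer there is one more tool, called after ">>>" in YAML: its name, and indented under it one key for each argument. move_arm: Moves the arm, as the interface text tells. Its arguments: {"type":"object","properties":{"rows":{"type":"string"},"squeeze":{"type":"number"}},"required":["rows"]}

```bash
mkdir -p pics; cat > h.py <<'E'
import numpy as np, cv2
from station import arm
from scipy.spatial.transform import Rotation as R
def grab(n):
    im,d=arm.grab_frame(n); np.savez('%s.npz'%n,im=im,d=d); return im,d
def cam(n):
    m=arm.camera_model(n); return np.array(m['mtx']),np.array(m['camera_from_world'])
def pts(n,d):
    K,T=cam(n); v,u=np.mgrid[:400,:640]
    P=np.stack([(u-K[0,2])/K[0,0]*d,(v-K[1,2])/K[1,1]*d,d],-1)
    return (P-T[:3,3])@T[:3,:3]
def proj(n,p):
    K,T=cam(n); q=K@(T[:3,:3]@np.array(p)+T[:3,3]); return q[:2]/q[2]
E
python3 - <<'E'
from h import *
for n in('scene','side'):
    im,d=grab(n); cv2.imwrite('pics/%s0.png'%n,im); K,T=cam(n); print(n,-T[:3,:3].T@T[:3,3],(d>0).mean())
    P=pts(n,d); print([P[v,u].round(3).tolist() for v,u in((200,320),(300,320),(200,200),(200,450))])
s=arm.get_state();print(s)
E
```

```text
scene [0.99468085 0.67983623 1.45709957] 0.9961875
[[0.531, -0.002, 0.117], [0.722, 0.293, 0.097], [0.872, -0.301, 0.003], [0.078, 0.199, -0.001]]
side [0.2763712  1.02098097 0.90776072] 0.9960078125
[[0.55, -0.079, 0.106], [0.476, 0.237, 0.002], [1.279, -0.547, -0.327], [0.175, 0.07, 0.265]]
{'t': 0.1, 'q': array([-8.99904915e-01,  3.59300602e-01,  1.11489070e-02, -2.91557926e-04,
       -1.22411129e+00, -2.88093606e-01]), 'qd': array([-5.79700148e-06, -1.32451232e-03,  1.91589639e-03,  1.12687085e-03,
        4.10626839e-04,  3.90337961e-04]), 'joint_efforts': array([-1.37335312e-03, -5.84163773e+01,  2.93752527e+01,  7.01563731e+00,
        1.01643489e-02, -5.65713526e-05]), 'eef_pos': array([ 0.25192861, -0.62576134,  0.23372823]), 'ee_rot': array([ 3.14010856e+00, -1.53947427e-04, -2.75889400e+00]), 'force': array([ 0.5554867 , -0.62524603, -0.02988103]), 'moment': array([ 0.0280433 , -0.0322567 , -0.01259015]), 'gripper_force': 0.0, 'width': 0.08773167576138681}
```

View pics/scene0.png

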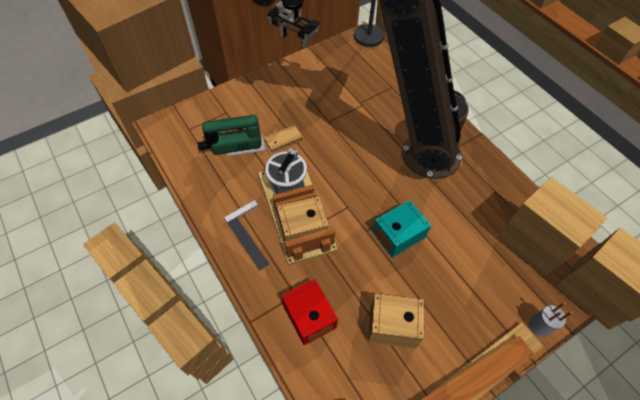

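View pics/side0.png

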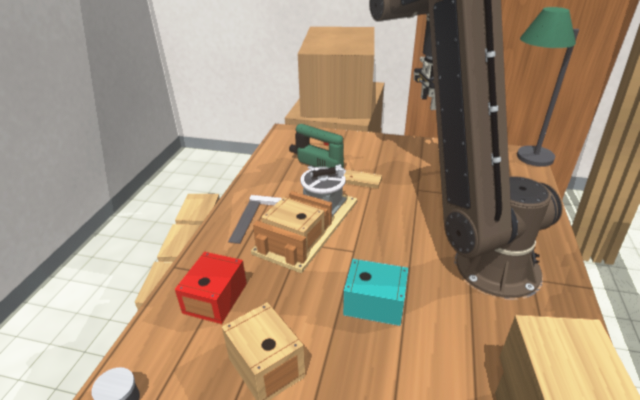

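The scene view shows the wheel at about (286,170), with the dark handle across it. The nest box in the jig is at (303,216), and the finished box is at (398,320). The red box at (308,310) and the turquoise box at (402,227) are look-alikes. The pine box lying between jaw and fence in the jig, at (303,216), is the one meant. I'll confirm it in an enlarged crop and measure the wheel.

```bash
python3 - <<'E'
from h import *
z=np.load('scene.npz'); im,d=z['im'],z['d']; P=pts('scene',d)
c=im[130:270,225:365]; cv2.imwrite('pics/crop1.png',cv2.resize(c,None,fx=4.2,fy=4.2,interpolation=cv2.INTER_CUBIC))
g=np.zeros((400,640),bool); g[140:200,255:320]=1
Z=P[...,2]
m=g&(abs(Z-.127)<.006); q=P[m][:,:2]
print(m.sum()); (c0,r)=cv2.minEnclosingCircle((q*1000).astype(np.float32)); print('wheel',c0,r)
# handle points
m2=g&(Z>.139)&(Z<.2)&(np.hypot(P[...,0]-c0[0]/1000,P[...,1]-c0[1]/1000)<.08); print(m2.sum());
v,u=np.where(m2)
for a,b in zip(v,u): print(b,a,P[a,b].round(3),im[a,b]) if (a+b)%3==0 else 0
# box top 0.113
g2=np.zeros((400,640),bool); g2[180:260,260:345]=1
m3=(g2&(abs(Z-.113)<.004)).astype(np.uint8); print(m3.sum())
print(cv2.minAreaRect((P[m3>0][:,:2]*1000).astype(np.float32)))
E
```

```text
758
wheel (556.7459106445312, -139.9517059326172) 111.69380950927734
164
289 152 [ 0.529 -0.212  0.155] [99 98 98]
292 152 [ 0.52  -0.206  0.155] [173 170 170]
295 152 [ 0.514 -0.195  0.164] [155 152 152]
291 153 [ 0.527 -0.201  0.159] [127 124 124]
294 153 [ 0.515 -0.201  0.151] [132 130 130]
290 154 [ 0.533 -0.197  0.162] [33 32 32]
293 154 [ 0.519 -0.201  0.148] [88 86 86]
296 154 [ 0.511 -0.194  0.149] [82 81 82]
289 155 [ 0.539 -0.194  0.164] [14 13 14]
292 155 [ 0.528 -0.192  0.158] [33 30 29]
295 155 [ 0.515 -0.194  0.147] [87 86 85]
288 156 [ 0.545 -0.192  0.165] [15 14 16]
291 156 [ 0.534 -0.19   0.159] [19 18 18]
287 157 [ 0.549 -0.191  0.163] [18 17 15]
290 157 [ 0.54  -0.185  0.163] [17 16 18]
296 157 [ 0.514 -0.19   0.139] [77 74 75]
286 158 [ 0.554 -0.189  0.163] [20 17 18]
289 158 [ 0.546 -0.183  0.164] [18 18 17]
292 158 [ 0.534 -0.183  0.155] [31 31 30]
285 159 [ 0.558 -0.19   0.159] [24 22 23]
288 159 [ 0.55  -0.182  0.162] [18 16 17]
291 159 [ 0.54  -0.18   0.156] [24 23 23]
284 160 [ 0.564 -0.187  0.16 ] [38 35 37]
287 160 [ 0.558 -0.177  0.168] [16 14 14]
290 160
[... 708 characters left out ...]
]
290 166 [ 0.553 -0.166  0.141] [169 168 168]
280 167 [ 0.593 -0.166  0.165] [51 51 52]
283 167 [ 0.584 -0.159  0.167] [18 17 18]
286 167 [ 0.572 -0.159  0.157] [54 53 53]
282 168 [ 0.589 -0.157  0.166] [18 17 16]
285 168 [ 0.578 -0.157  0.157] [28 27 29]
281 169 [ 0.595 -0.155  0.167] [22 20 22]
284 169 [ 0.584 -0.153  0.162] [18 18 19]
280 170 [ 0.597 -0.158  0.16 ] [70 69 69]
283 170 [ 0.588 -0.153  0.159] [13 12 14]
279 171 [ 0.603 -0.154  0.162] [84 83 83]
282 171 [ 0.593 -0.153  0.156] [47 46 46]
281 172 [ 0.597 -0.152  0.154] [99 98 98]
280 173 [ 0.599 -0.157  0.144] [82 80 80]
1191
((611.1536865234375, -2.809295654296875), (223.82839965820312, 169.38015747070312), 76.83303833007812)
```

View pics/crop1.png

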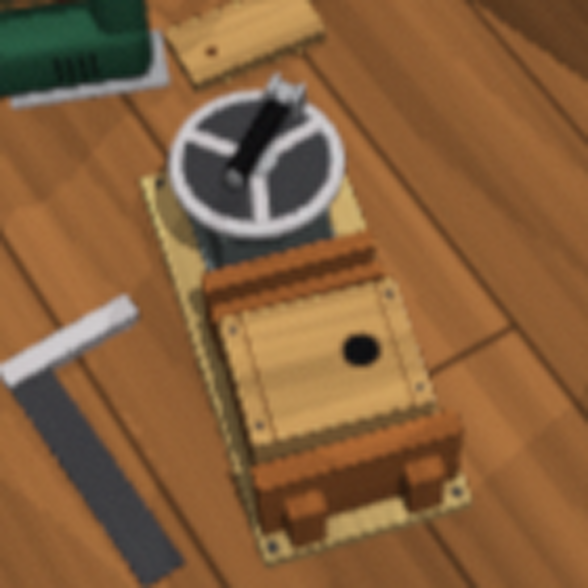

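The crop confirms it: the plain pine box with the dark hole lies between jaw and fence. The hinge cheeks are at crop (287,95), the handle tip is at (236,178), and the wheel rim is centred at about (257,165). Next I'll measure these precisely.

```bash
cat >> h.py <<'E'
def cast(uv,z,K,T):
    uv=np.atleast_2d(uv).astype(float); r=np.c_[(uv[:,0]-K[0,2])/K[0,0],(uv[:,1]-K[1,2])/K[1,1],np.ones(len(uv))]
    o=-T[:3,:3].T@T[:3,3]; w=r@T[:3,:3]; return o+w*((z-o[2])/w[:,2])[:,None]
def line(xy):
    vx,vy,x,y=cv2.fitLine((xy*1000).astype(np.float32),cv2.DIST_HUBER,0,.01,.01).ravel(); return np.array([vx,vy]),np.array([x,y])/1000
E
python3 - <<'E'
from h import *
for n in('scene','side'):
    z=np.load(n+'.npz'); im,d=z['im'],z['d']; K,T=cam(n); P=pts(n,d); Z=P[...,2]
    near=np.hypot(P[...,0]-.562,P[...,1]+.165)<.12
    hsv=cv2.cvtColor(im,cv2.COLOR_BGR2HSV)
    rim=near&(hsv[...,1]<30)&(hsv[...,2]>120)&(abs(Z-.127)<.015)
    cs,_=cv2.findContours(rim.astype(np.uint8),cv2.RETR_EXTERNAL,cv2.CHAIN_APPROX_NONE)
    c=max(cs,key=len)[:,0]; q=cast(c,.127,K,T)[:,:2]
    o,r=cv2.minEnclosingCircle((q*1000).astype(np.float32)); 
    A=np.c_[q,np.ones(len(q))]; s=np.linalg.lstsq(A,(q**2).sum(1),rcond=None)[0]; print(n,'wheel enc',o,r,'fit',s[:2]/2,np.sqrt(s[2]+(s[:2]**2).sum()/4),len(c))
    hd=near&(Z>.145)&(Z<.175)&(hsv[...,2]<60)
    v,u=np.where(hd); h=cast(np.c_[u,v],.155,K,T)[:,:2]; a,p=line(h)
    t=(h-p)@a; print('handle',len(h),a,'ang',np.degrees(np.arctan2(a[1],a[0])),p,p+a*t.min(),p+a*t.max())
    js=(hsv[...,0]>50)&(hsv[...,0]<90)&(hsv[...,1]>90)&(Z>.02)&(P[...,1]<-.1)&(Z<.3)&(P[...,0]<1)
    print('jigsaw',P[js].min(0),P[js].max(0))
    # box top and jaw/fence tops
    for zz in(.113,):
        m=(hsv[...,2]>150)&(hsv[...,0]<25)&(abs(Z-zz)<.004)&(np.hypot(P[...,0]-.61,P[...,1])<.14)
        m=cv2.morphologyEx(m.astype(np.uint8),cv2.MORPH_OPEN,np.ones((5,5)))
        print('box',cv2.minAreaRect((P[m>0][:,:2]*1000).astype(np.float32)),m.sum())
E
```

```text
scene wheel enc (566.2281494140625, -174.5177001953125) 74.73143768310547 fit [ 0.56630408 -0.17362866] 0.06402753262629728 193
handle 110 [0.8224457  0.56884366] ang 34.669624 [ 0.5615079 -0.1781002] [ 0.52929365 -0.20038113] [ 0.59585781 -0.15434211]
jigsaw [ 0.55576115 -0.49161726  0.02097229] [ 0.74247466 -0.38443993  0.17612981]
box ((0.0, 0.0), (0.0, 0.0), 0.0) 0
side wheel enc (562.5293579101562, -166.51870727539062) 80.7370376586914 fit [ 0.56224426 -0.16361649] 0.06774675694589644 157
handle 56 [0.8490776  0.52826816] ang 31.888515 [ 0.55604035 -0.1657986 ] [ 0.52744631 -0.18358887] [ 0.58810446 -0.14584937]
jigsaw [ 0.55139684 -0.46887869  0.07342492] [ 0.72503628 -0.39184261  0.16955173]
box ((611.1201782226562, 17.98328399658203), (124.34718322753906, 148.16676330566406), 72.83903503417969) 615
```

>>> move_arm:
  rows: "0 0 -6.4 0 0 -0.035 0.0876; 0 0 -6.4 0 0 -0.035 0.0876; 0 0 0 -0.03 0.01 0 0.0876; 0 0 0 -0.045 0.016 0 0.0876; 0 0 0 -0.045 0.016 0 0.0876; 0 0 0 -0.045 0.016 0 0.0876; 0 0 0 -0.045 0.016 0 0.0876; 0 0 0 -0.045 0.016 0 0.0876"

```text
t: 1.1
eef_pos: [0.411, -0.4054, 0.3043]
ee_rot: [3.141, -0.0, -2.535]
force: [0.6, -0.3, 0.4]
width: 0.0878
gripper_force: 0.0
```

>>> move_arm:
  rows: "0 0 0 -0.045 0.016 0 0.0876; 0 0 0 -0.045 0.016 0 0.0876; 0 0 0 -0.045 0.016 0 0.0876; 0 0 0 -0.045 0.016 0 0.0876; 0 0 0 -0.045 0.016 0 0.0876; 0 0 0 -0.045 0.016 0 0.0876; 0 0 0 0 0 0 0.0876; 0 0 0 0 0 0 0.0876"

```text
t: 2.1
eef_pos: [0.5773, -0.174, 0.3041]
ee_rot: [3.141, -0.001, -2.535]
force: [0.3, -0.3, -0.1]
width: 0.0877
gripper_force: 0.0
```

```bash
cat >> h.py <<'E'
def wcam():
    m=arm.camera_model('wrist'); s=arm.get_state(); B=np.eye(4); B[:3,:3]=R.from_euler('xyz',s['ee_rot']).as_matrix(); B[:3,3]=s['eef_pos']
    return np.array(m['mtx']),np.linalg.inv(B@np.array(m['mount']))
E
python3 - <<'E'
from h import *
print(arm.camera_model('wrist')); K,T=wcam(); im,d=grab('wrist'); np.savez('wc.npz',K=K,T=T); cv2.imwrite('pics/w1.png',im)
s=arm.get_state(); print(s['q'],s['eef_pos'],s['ee_rot'])
E
```

```text
{'mtx': array([[337.05093992,   0.        , 315.45143464],
       [  0.        , 337.05093992, 203.58112236],
       [  0.        ,   0.        ,   1.        ]]), 'mount': array([[ 1.27210246e-03, -9.66779493e-01, -2.55608671e-01,
         6.93036434e-02],
       [ 9.99999190e-01,  1.24164316e-03,  2.80531499e-04,
         1.42530827e-03],
       [ 4.61626565e-05, -2.55608821e-01,  9.66780290e-01,
        -1.51333707e-01],
       [ 0.00000000e+00,  0.00000000e+00,  0.00000000e+00,
         1.00000000e+00]])}
[ 3.00302557e-02  2.04792349e-01 -4.24762553e-02  1.36933090e-05
 -1.32417818e+00 -9.94856626e-01] [ 0.57710441 -0.17455563  0.30432099] [ 3.14124953e+00 -5.52759361e-04 -2.53561925e+00]
```

View pics/w1.png

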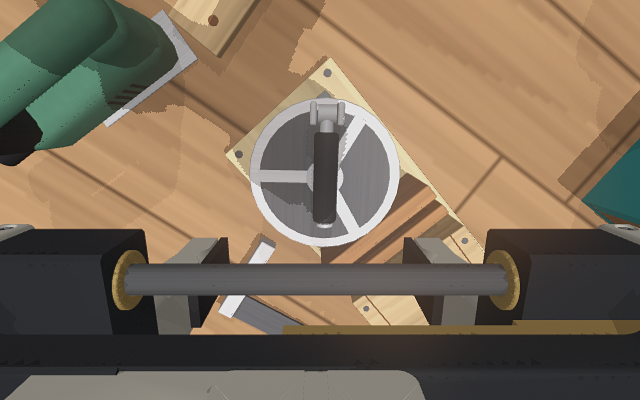

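The wrist view shows the whole wheel, centred at about (325,172). The cheeks are at (327,113), and the grip runs nearly along the image column from (326,132) to (325,224). Fitting it now.

```bash
python3 - <<'E'
from h import *
im=np.load('wrist.npz')['im']; w=np.load('wc.npz'); K,T=w['K'],w['T']; hsv=cv2.cvtColor(im,cv2.COLOR_BGR2HSV)
v,u=np.mgrid[:400,:640]; near=(np.hypot(u-325,v-172)<85)
m=(near&(hsv[...,1]<25)&(hsv[...,2]>195)).astype(np.uint8)
q=cv2.findNonZero(m)[:,0]; X=cast(q,.127,K,T)[:,:2]
c=np.array([.566,-.1735])
for i in range(6):
    r=np.hypot(*(X-c).T); a=np.arctan2(*(X-c).T[::-1]); bins=((a+np.pi)/(2*np.pi)*72).astype(int)
    E=np.array([X[bins==b][r[bins==b].argmax()] for b in range(72) if (bins==b).any()])
    re=np.hypot(*(E-c).T); E=E[abs(re-np.median(re))<.003]
    s=np.linalg.lstsq(np.c_[E,np.ones(len(E))],(E**2).sum(1),rcond=None)[0]; c=s[:2]/2
print('wheel',c,np.sqrt(s[2]+c@c),len(E))
g=(abs(u-325)<15)&(v>128)&(v<226)&(hsv[...,2]<75)
q=np.c_[u[g],v[g]]
# row-wise midpoints
mid=np.array([[(r.min()+r.max())/2,y] for y in range(138,216) for r in [u[y][g[y]]]])
H=cast(mid,.149,K,T)[:,:2]; a,p=line(H); print('handle',np.degrees(np.arctan2(a[1],a[0])),'offset of centre',np.cross(a,c-p))
print('grip ends', cast([[326,v[g].min()],[325,v[g].max()]],.155,K,T), q.min(0),q.max(0))
mc=near&(v<126)&(v>95)
print('cheeks',cast([[310,113],[344,113],[327,113]],.157,K,T))
E
```

```text
wheel [ 0.56263713 -0.17158945] 0.07351247482425632 54
handle 33.583687 offset of centre 0.00024521554505219957
grip ends [[ 0.52631357 -0.19639557  0.155     ]
 [ 0.59414002 -0.14951481  0.155     ]] [313 132] [338 222]
cheeks [[ 0.52109993 -0.21693007  0.157     ]
 [ 0.50448452 -0.19306371  0.157     ]
 [ 0.51279244 -0.20499721  0.157     ]]<stdin>:17: DeprecationWarning: Arrays of 2-dimensional vectors are deprecated. Use arrays of 3-dimensional vectors instead. (deprecated in NumPy 2.0)
```

>>> move_arm:
  rows: "0 0 1 -0.008 0.0096 -0 0.0876; 0 0 0 0 0 0.04 0.0876; 0 0 0 0 0 0.04 0.0876; 0 0 0 0 0 0.03 0.0876; 0 0 0 0 0 0.025 0.07; 0 0 0 0 0 0.015 0.06; 0 0 0 0 0 0.01 0.05; 0 0 0 0 0 0 0.04"
  squeeze: 10

```text
t: 3.15
eef_pos: [0.5785, -0.162, 0.1444]
ee_rot: [3.141, -0.0, -2.553]
force: [0.5, -0.0, 0.3]
width: 0.0531
gripper_force: 0.0
```

```bash
python3 - <<'E'
from h import *
K,T=wcam(); im,d=grab('wrist'); cv2.imwrite('pics/w2.png',im)
s=arm.get_state(); print(s['eef_pos'],s['ee_rot'],s['force'],s['width'])
E
```

```text
[ 0.57892667 -0.16194068  0.14506018] [-3.14112568e+00  3.26838231e-04 -2.55293413e+00] [ 0.61005651 -0.20420559  0.139349  ] 0.04935002332578835
```

View pics/w2.png

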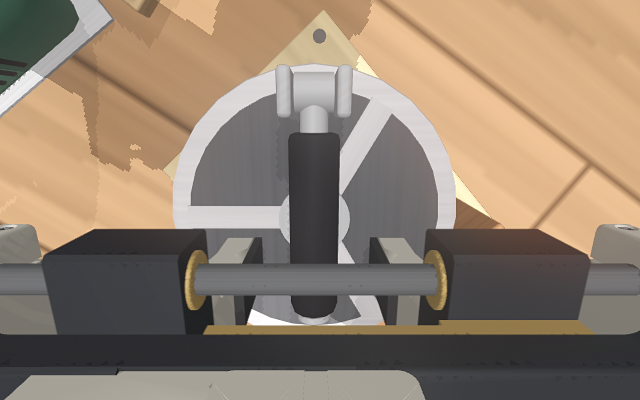

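The grip, at column 314, sits centred between the fingers at columns 262 and 370, and the pads come near its tip end. Closing.

>>> move_arm:
  rows: "0 0 0 0 0 0 0.03; 0 0 0 0 0 0 0.018; 0 0 0 0 0 0 0.015; 0 0 0 0 0 0 0.015; 0 0 0 0 0 0 0.015"
  squeeze: 12

```text
t: 3.82
eef_pos: [0.5793, -0.1619, 0.145]
ee_rot: [-3.141, 0.001, -2.553]
force: [2.6, -3.2, 1.3]
width: 0.0217
gripper_force: 12.0
```

>>> move_arm:
  rows: "0 0 0 0.0007 0 -0.0103 0.015; 0 0 0 0.002 0 -0.0101 0.015; 0 0 0 0.0033 0 -0.0098 0.015; 0 0 0 0.0046 0 -0.0092 0.015; 0 0 0 0.0057 0 -0.0086 0.015; 0 0 0 0.0068 0 -0.0077 0.015"

```text
t: 4.58
eef_pos: [0.5597, -0.1748, 0.2003]
ee_rot: [-3.141, 0.0, -2.553]
force: [4.0, -3.7, -3.6]
width: 0.0219
gripper_force: 12.0
```

>>> move_arm:
  rows: "0 0 0 0.0078 0 -0.0068 0.015; 0 0 0 0.0086 0 -0.0057 0.015; 0 0 0 0.0092 0 -0.0046 0.015; 0 0 0 0.0098 0 -0.0033 0.015; 0 0 0 0.0101 0 -0.002 0.015; 0 0 0 0.0103 0 -0.0007 0.015; 0 0 0 0.001 0 0 0.015"

```text
t: 5.45
eef_pos: [0.5122, -0.2066, 0.2244]
ee_rot: [-3.14, 0.001, -2.553]
force: [4.9, 0.2, 7.5]
width: 0.0214
gripper_force: 12.0
```

```bash
python3 - <<'E'
from h import *
ims=[]
for n in('scene','side'):
    im,d=grab(n); u,v=proj(n,[.515,-.205,.2]).astype(int); ims.append(cv2.resize(im[v-50:v+50,u-50:u+50],(400,400),interpolation=cv2.INTER_CUBIC))
cv2.imwrite('pics/up.png',np.hstack(ims))
s=arm.get_state(); print(s['eef_pos'],s['force'],s['moment'])
E
```

```text
[ 0.51234192 -0.20656174  0.22437663] [ 3.18040401 -1.64302416  7.03820295] [-0.38867827 -1.07774489  0.01832933]
```

View pics/up.png

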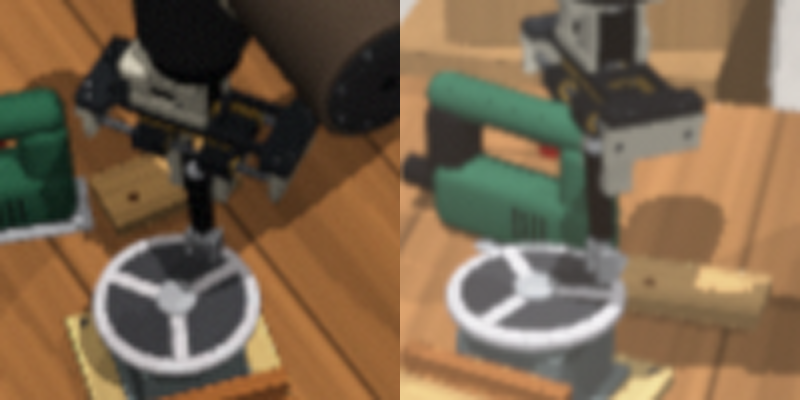

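Both crops show the handle standing upright in the pads. I'll push outward a little to make sure it rests on its stop.

>>> move_arm:
  rows: "0 0 0 0.0015 0 0 0.015; 0 0 0 0.0015 0 0 0.015; 0 0 0 0 0 0 0.015"

```text
t: 5.92
eef_pos: [0.5103, -0.208, 0.2243]
ee_rot: [-3.14, 0.001, -2.553]
force: [3.7, -0.5, 7.2]
width: 0.0217
gripper_force: 12.0
```

>>> move_arm:
  rows: "0 0 0 0.0015 0 0 0.015; 0 0 0 0.0015 0 0 0.015; 0 0 0 0 0 0 0.015"

```text
t: 6.3
eef_pos: [0.5077, -0.2097, 0.2241]
ee_rot: [-3.14, 0.001, -2.553]
force: [2.9, -0.5, 6.0]
width: 0.0214
gripper_force: 12.0
```

>>> move_arm:
  rows: "0 0 0 0.0015 0 0 0.015; 0 0 0 0.0015 0 0 0.015; 0 0 0 0 0 0 0.015"

```text
t: 6.68
eef_pos: [0.5059, -0.2108, 0.224]
ee_rot: [-3.14, 0.002, -2.553]
force: [6.6, 0.9, 4.0]
width: 0.0217
gripper_force: 12.0
```

```bash
python3 - <<'E'
from h import *
s=arm.get_state(); print(s['eef_pos'],s['force'],s['moment'])
ims=[]
for n in('scene','side'):
    im,d=grab(n); u,v=proj(n,[.515,-.205,.2]).astype(int); ims.append(cv2.resize(im[v-35:v+35,u-35:u+35],(400,400),interpolation=cv2.INTER_CUBIC))
    K,T=cam(n); hsv=cv2.cvtColor(im,cv2.COLOR_BGR2HSV)
    print(n,u,v,[(z,proj(n,[.5135,-.2052,z]).round(1).tolist()) for z in(.149,.17,.2,.25)])
    for y in range(v-14,v+22,2):
        r=np.where((im[y,u-20:u+20].max(1)<45))[0]; print(y,(r.min()+u-20,r.max()+u-20,len(r)) if len(r) else None,end=' ')
cv2.imwrite('pics/up2.png',np.hstack(ims))
E
```

```text
[ 0.50593462 -0.21082686  0.22401187] [6.55645343 0.93067139 4.00514991] [ 0.42129877 -2.47090372 -0.00263174]
scene 292 143 [(0.149, [293.7, 152.4]), (0.17, [293.5, 148.8]), (0.2, [293.2, 143.5]), (0.25, [292.7, 134.2])]
129 (np.int64(281), np.int64(311), 27) 131 (np.int64(288), np.int64(311), 19) 133 (np.int64(293), np.int64(311), 13) 135 (np.int64(289), np.int64(300), 9) 137 (np.int64(289), np.int64(295), 7) 139 (np.int64(290), np.int64(295), 6) 141 (np.int64(290), np.int64(295), 6) 143 (np.int64(289), np.int64(295), 7) 145 (np.int64(290), np.int64(294), 5) 147 (np.int64(290), np.int64(295), 6) 149 (np.int64(290), np.int64(294), 5) 151 None 153 None 155 (np.int64(284), np.int64(287), 4) 157 (np.int64(283), np.int64(293), 11) 159 (np.int64(284), np.int64(294), 11) 161 (np.int64(286), np.int64(291), 6) 163 None side 339 156 [(0.149, [339.3, 169.5]), (0.17, [339.4, 164.0]), (0.2, [339.5, 156.1]), (0.25, [339.7, 142.4])]
142 None 144 None 146 (np.int64(339), np.int64(339), 1) 148 None 150 None 152 None 154 None 156 None 158 None 160 None 162 None 164 None 166 None 168 None 170 None 172 None 174 None 176 None
```

View pics/up2.png

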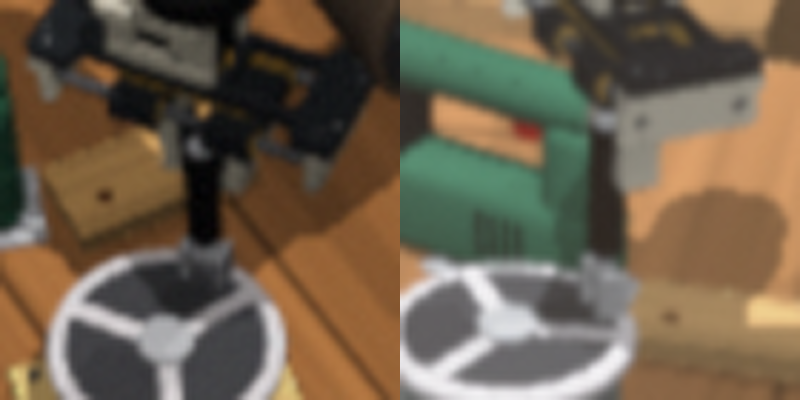

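The handle looks vertical in both views, and the force has begun to rise (6.6 N). One more small push to confirm the stop.

>>> move_arm:
  rows: "0 0 0 0.0015 0 0 0.015; 0 0 0 0.0015 0 0 0.015; 0 0 0 0 0 0 0.015"

```text
t: 7.15
eef_pos: [0.5047, -0.2117, 0.2239]
ee_rot: [-3.14, 0.005, -2.552]
force: [10.1, 3.5, 2.6]
width: 0.0217
gripper_force: 12.0
```

>>> move_arm:
  rows: "0 0 0 -0.003 0 0 0.04; 0 0 0 0 0 0 0.04; 0 0 0 0 0 0 0.04"

```text
t: 7.52
eef_pos: [0.5037, -0.2111, 0.2226]
ee_rot: [3.14, -0.002, -2.553]
force: [-0.1, -0.2, -0.1]
width: 0.0392
gripper_force: 0.0
```

```bash
cat > tip.py <<'E'
from h import *
m=arm.camera_model('wrist'); K=np.array(m['mtx']); M=np.array(m['mount']); im,d=grab('wrist'); s=arm.get_state()
v,u=np.mgrid[:400,:640]; P=np.stack([(u-K[0,2])/K[0,0]*d,(v-K[1,2])/K[1,1]*d,d],-1)@M[:3,:3].T+M[:3,3]
g=(abs(P[...,1])<.014)&(abs(P[...,0])<.05)&(P[...,2]>-.04)&(P[...,2]<.07)&(d>0)
print(s['eef_pos'],s['ee_rot'],s['force'],s['width'],s['q'],g.sum())
Q=P[g]; C=im[g].max(1)
for z in np.arange(-.035,.07,.008):
    k=(abs(Q[:,2]-z)<.004)
    if k.sum()>3: print(z.round(3),k.sum(),'x',Q[k,0].min().round(4),Q[k,0].max().round(4),'y',Q[k,1].min().round(4),Q[k,1].max().round(4),'med col',np.median(C[k]))
E
python3 tip.py
```

```text
[ 0.50387912 -0.21110914  0.2228082 ] [ 3.14037187e+00 -1.40010590e-03 -2.55314310e+00] [-0.27495415 -0.39505144  0.33900533] 0.03934614236744455 [-3.81486809e-02  1.57027409e-01 -2.89304630e-01 -1.85920246e-04
 -1.12631427e+00 -9.44118847e-01] 2948
-0.027 1306 x -0.0179 -0.0033 y -0.0102 0.0108 med col 166.0
-0.019 53 x -0.014 -0.0054 y -0.0107 0.0109 med col 45.0
-0.003 10 x -0.0011 -0.0007 y -0.0036 0.0018 med col 61.5
0.005 165 x -0.0047 -0.0003 y -0.0075 0.0085 med col 57.0
0.013 206 x -0.0079 -0.0003 y -0.0095 0.0104 med col 59.0
0.021 208 x -0.0092 -0.0003 y -0.0105 0.0106 med col 62.0
0.029 178 x -0.0094 -0.0003 y -0.0107 0.0105 med col 65.0
0.037 164 x -0.0092 -0.0005 y -0.0107 0.0104 med col 67.0
0.045 144 x -0.0086 -0.0005 y -0.0105 0.0105 med col 69.5
0.053 73 x -0.0088 -0.0004 y -0.0103 0.0102 med col 71.0
0.061 183 x -0.0202 -0.0012 y -0.0139 0.014 med col 183.0
0.069 256 x -0.0203 -0.001 y -0.014 0.0136 med col 169.5
```

The handle's front face is at x ≈ -0.0003 at every height, so it stands truly vertical. Its tip is at 0.25 m, but its axis is 11 mm off the pad centre, so I'll regrip it centrally.

>>> move_arm:
  rows: "0 0 0 -0.0113 0 0.004 0.04; 0 0 0 0 0 0.002 0.03; 0 0 0 0 0 0 0.018; 0 0 0 0 0 0 0.015; 0 0 0 0 0 0 0.015; 0 0 0 0 0 0 0.015"
  squeeze: 25

```text
t: 8.32
eef_pos: [0.5141, -0.2049, 0.2172]
ee_rot: [3.142, 0.0, -2.553]
force: [2.4, -1.4, -5.2]
width: 0.0218
gripper_force: 25.0
```

>>> move_arm:
  rows: "0 0 0 -0.002 0.0155 0 0.015; 0 0 0 -0.006 0.0145 0 0.015; 0 0 0 -0.0095 0.0124 0 0.015; 0 0 0 -0.0124 0.0095 0 0.015"

```text
t: 8.82
eef_pos: [0.5103, -0.1445, 0.2172]
ee_rot: [-3.141, 0.0, -2.553]
force: [6.3, -8.2, -11.3]
width: 0.0212
gripper_force: 25.0
```

>>> move_arm:
  rows: "0 0 0 -0.0145 0.006 0 0.015; 0 0 0 -0.0155 0.002 0 0.015; 0 0 0 -0.0155 -0.002 0 0.015; 0 0 0 -0.0145 -0.006 0 0.015; 0 0 0 -0.0124 -0.0095 0 0.015; 0 0 0 -0.0095 -0.0124 0 0.015; 0 0 0 -0.006 -0.0145 0 0.015; 0 0 0 -0.002 -0.0155 0 0.015"

```text
t: 9.82
eef_pos: [0.6137, -0.1379, 0.2171]
ee_rot: [3.14, -0.001, -2.552]
force: [-5.8, 1.1, 1.0]
width: 0.0216
gripper_force: 25.0
```

```bash
cat > jaw.py <<'E'
from h import *
s=arm.get_state(); print(s['eef_pos'],s['ee_rot'],s['force'],s['moment'])
c=np.array([.5632,-.1715])
for n in('scene','side'):
    im,d=grab(n); P=pts(n,d); rel=P[...,:2]-c
    # jig x direction: approx 72.8 deg
    hsv=cv2.cvtColor(im,cv2.COLOR_BGR2HSV)
    for a in(72.8,):
        a=np.radians(a); X=rel@[np.cos(a),np.sin(a)]; Y=rel@[-np.sin(a),np.cos(a)]; Z=P[...,2]
        for lo,hi,nm in((.117,.14,'box/')  ,(.094,.103,'jaw'),(.104,.1105,'fence'),(.1115,.117,'box')):
            m=(abs(Y)<.06)&(Z>lo)&(Z<hi)&(X>.07)&(X<.33)
            if m.sum()>20: h,e=np.histogram(X[m],bins=np.arange(.07,.33,.01)); print(n,nm,dict((int(b*1000+.5),int(k)) for b,k in zip(e,h) if k))
E
python3 jaw.py
```

```text
[ 0.61374079 -0.13785259  0.2171088 ] [ 3.14004215e+00 -5.78485567e-04 -2.55233314e+00] [-5.83190224  1.09347199  1.03502719] [ 0.89035582  2.2303231  -0.01367436]
scene box/ {70: 6, 90: 1, 130: 12, 140: 31, 150: 36, 160: 26, 170: 38, 180: 32, 190: 21, 200: 30, 210: 26, 220: 27, 230: 39, 240: 31, 250: 20, 280: 1}
scene jaw {80: 1, 90: 7, 100: 35, 110: 19, 120: 25, 240: 1, 250: 46, 260: 2, 270: 3, 280: 34, 290: 1}
scene fence {80: 10, 90: 50, 100: 59, 110: 2, 120: 14, 130: 1, 140: 3, 150: 4, 160: 4, 170: 6, 180: 2, 190: 4, 200: 5, 210: 6, 220: 4, 230: 2, 240: 4, 250: 29, 260: 32, 270: 45, 280: 52, 290: 1}
scene box {90: 3, 100: 11, 110: 2, 130: 29, 140: 55, 150: 44, 160: 51, 170: 45, 180: 50, 190: 64, 200: 58, 210: 54, 220: 62, 230: 51, 240: 51, 250: 43, 260: 8, 270: 35, 280: 24, 290: 1}
side box/ {70: 36, 140: 5, 150: 8, 160: 7, 170: 2, 180: 6, 190: 4, 200: 4, 210: 7, 220: 4, 230: 9, 240: 8, 250: 4}
side jaw {90: 1, 100: 25, 110: 55, 250: 34, 260: 4, 280: 51, 290: 29}
side fence {90: 35, 100: 57, 110: 28, 140: 3, 150: 1, 170: 1, 180: 1, 200: 3, 210: 1, 250: 53, 260: 22, 270: 66, 280: 82, 290: 19}
side box {130: 7, 140: 66, 150: 61, 160: 64, 170: 73, 180: 62, 190: 74, 200: 73, 210: 73, 220: 74, 230: 67, 240: 74, 250: 82, 260: 3, 270: 8, 280: 6, 290: 1}
```

>>> move_arm:
  rows: "0 0 0 0.002 -0.0155 0 0.015; 0 0 0 0.006 -0.0145 0 0.015; 0 0 0 0.0095 -0.0124 0 0.015; 0 0 0 0.0124 -0.0095 0 0.015; 0 0 0 0.0145 -0.006 0 0.015; 0 0 0 0.0155 -0.002 0 0.015; 0 0 0 0.0155 0.002 0 0.015; 0 0 0 0.0145 0.006 0 0.015"

```text
t: 10.92
eef_pos: [0.5671, -0.2324, 0.2173]
ee_rot: [-3.141, 0.0, -2.553]
force: [4.4, 1.3, -5.8]
width: 0.0214
gripper_force: 25.0
```

>>> move_arm:
  rows: "0 0 0 0.0124 0.0095 0 0.015; 0 0 0 0.0095 0.0124 0 0.015; 0 0 0 0.006 0.0145 0 0.015; 0 0 0 0.002 0.0155 0 0.015; 0 0 0 -0.002 0.0155 0 0.015; 0 0 0 -0.006 0.0145 0 0.015; 0 0 0 -0.0095 0.0124 0 0.015; 0 0 0 -0.0124 0.0095 0 0.015"

```text
t: 11.92
eef_pos: [0.5099, -0.1449, 0.2174]
ee_rot: [-3.14, -0.001, -2.552]
force: [9.6, -11.0, -15.3]
width: 0.022
gripper_force: 25.0
```

```bash
python3 jaw.py | grep -v box; python3 tip.py
```

```text
[ 0.50994119 -0.1448538   0.2174499 ] [-3.13989202e+00 -6.31570895e-04 -2.55206321e+00] [  9.61139999 -11.0044171  -15.34893285] [-4.14944478 -3.42205625 -0.0148637 ]
scene jaw {100: 6, 110: 9, 120: 47, 130: 31, 250: 1, 270: 1, 280: 37, 290: 1}
scene fence {100: 21, 110: 56, 120: 42, 130: 3, 140: 5, 150: 5, 160: 5, 170: 3, 190: 2, 200: 3, 210: 4, 220: 8, 230: 4, 240: 1, 250: 7, 260: 32, 270: 49, 280: 46, 290: 1}
side jaw {100: 1, 110: 1, 120: 37, 130: 7, 280: 53, 290: 34}
side fence {100: 3, 110: 56, 120: 65, 130: 10, 170: 1, 240: 3, 250: 1, 260: 38, 270: 67, 280: 91, 290: 20}
[ 0.51079286 -0.14372101  0.21739628] [-3.14075438e+00  1.33477748e-03 -2.55131455e+00] [  8.01716083  -1.14768983 -11.07410044] 0.021316167067875078 [ 9.56330257e-02  1.32812835e-01 -3.31695567e-01  1.16584402e-04
 -1.10471520e+00 -1.07620411e+00] 4137
-0.035 945 x -0.0087 0.0041 y -0.0131 0.014 med col 180.0
-0.027 178 x -0.0094 0.012 y -0.0139 0.014 med col 52.0
-0.019 363 x -0.0067 0.0115 y -0.013 0.014 med col 55.0
-0.011 442 x 0.0027 0.0122 y -0.014 0.014 med col 60.0
-0.003 391 x 0.001 0.0122 y -0.0139 0.0139 med col 62.0
0.005 294 x 0.0026 0.0117 y -0.0137 0.014 med col 66.0
0.013 198 x 0.0027 0.0111 y -0.0093 0.0117 med col 70.0
0.021 174 x 0.0028 0.0112 y -0.0092 0.0117 med col 73.0
0.029 151 x 0.0026 0.0111 y -0.0094 0.0116 med col 75.0
0.037 136 x 0.0025 0.0111 y -0.0094 0.0117 med col 78.0
0.045 113 x 0.0029 0.0111 y -0.0094 0.0116 med col 79.0
0.061 404 x -0.0095 0.0174 y -0.0135 0.0139 med col 168.5
0.069 64 x -0.0042 0.0172 y -0.0137 0.0136 med col 139.0
```

>>> move_arm:
  rows: "0 0 0 -0.0145 0.006 0 0.015; 0 0 0 -0.0155 0.002 0 0.015; 0 0 0 -0.0155 -0.002 0 0.015; 0 0 0 -0.0145 -0.006 0 0.015; 0 0 0 -0.0124 -0.0095 0 0.015; 0 0 0 -0.0095 -0.0124 0 0.015"

```text
t: 12.82
eef_pos: [0.5915, -0.1178, 0.2173]
ee_rot: [3.141, -0.0, -2.552]
force: [-0.7, 0.6, 0.3]
width: 0.0151
gripper_force: 0.0
```

```bash
python3 jaw.py
```

```text
[ 0.59152444 -0.11779994  0.21729136] [ 3.14144446e+00 -2.49182341e-04 -2.55228426e+00] [-0.67670669  0.57454506  0.31273007] [0.04325814 0.03636759 0.04803764]
scene box/ {70: 5, 140: 13, 150: 26, 160: 30, 170: 35, 180: 33, 190: 34, 200: 31, 210: 34, 220: 28, 230: 36, 240: 41, 250: 25, 260: 20, 270: 2, 280: 1}
scene jaw {100: 5, 110: 5, 120: 42, 130: 21, 270: 1, 280: 39}
scene fence {100: 20, 110: 63, 120: 41, 130: 18, 140: 2, 150: 1, 160: 5, 170: 4, 180: 5, 190: 1, 200: 5, 210: 4, 220: 4, 230: 3, 240: 3, 250: 7, 260: 41, 270: 39, 280: 53, 290: 1}
scene box {110: 11, 120: 5, 140: 32, 150: 57, 160: 54, 170: 42, 180: 57, 190: 48, 200: 50, 210: 56, 220: 58, 230: 52, 240: 47, 250: 60, 260: 43, 270: 40, 280: 26}
side box/ {70: 33, 150: 4, 160: 9, 170: 4, 180: 6, 190: 1, 200: 3, 210: 10, 220: 6, 230: 8, 240: 3, 250: 7, 260: 4, 270: 1}
side jaw {110: 1, 120: 34, 130: 10, 280: 52, 290: 24}
side fence {110: 53, 120: 62, 130: 10, 140: 1, 160: 3, 190: 1, 220: 1, 230: 1, 240: 1, 250: 1, 260: 40, 270: 69, 280: 94, 290: 27}
side box {120: 1, 140: 17, 150: 60, 160: 65, 170: 66, 180: 70, 190: 75, 200: 73, 210: 70, 220: 77, 230: 65, 240: 76, 250: 80, 260: 68, 270: 10, 280: 3}
```

The handle slipped out of the pads. I'll look before moving.

```bash
python3 - <<'E'
from h import *
m=arm.camera_model('wrist'); K,T=wcam(); im,d=grab('wrist'); s1,_=grab('scene'); s2,_=grab('side')
o=[cv2.resize(im,(640,400))[:, :],]
cr=[]
for n,i in(('scene',s1),('side',s2)):
    u,v=proj(n,[.5632,-.1715,.18]).astype(int); cr.append(cv2.resize(i[v-50:v+50,u-60:u+60],(320,200*320//240+0),interpolation=cv2.INTER_CUBIC))
cv2.imwrite('pics/slip.png',np.vstack([im[:330],np.hstack(cr)]))
E
```

```text
(no output)
```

View pics/slip.png

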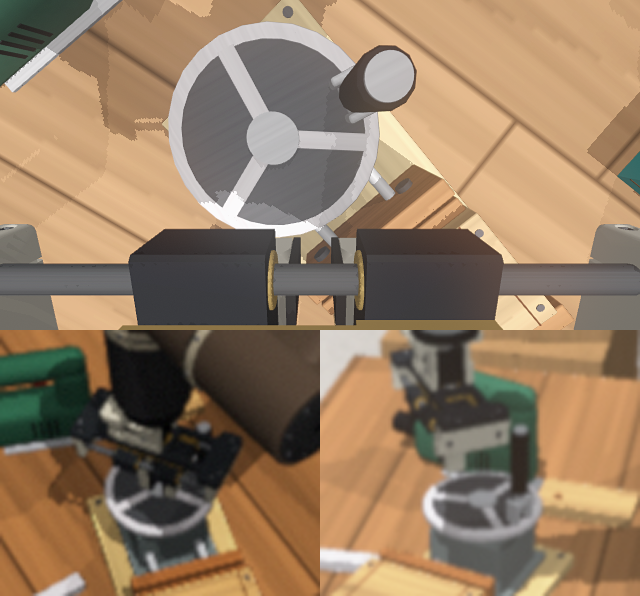

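The handle is still upright, with its tip at about (390,75) in the wrist image. I'll compute its angle and the precise jaw and box edges.

```bash
python3 - <<'E'
from h import *
K,T=wcam(); im=np.load('wrist.npz')['im']; c=np.array([.5632,-.1715]); s=arm.get_state(); print(s['eef_pos'],s['ee_rot'][2])
hsv=cv2.cvtColor(im,cv2.COLOR_BGR2HSV)
m=np.zeros((400,640),np.uint8); m[40:110,355:420]=1; m&=((hsv[...,2]>125)&(hsv[...,1]<25)).astype(np.uint8)
n,l,st,ce=cv2.connectedComponentsWithStats(m); i=l[75,390]; print(ce[i],st[i])
p=cast(ce[i],.251,K,T)[0]; print('tip',p,'r',np.hypot(*(p[:2]-c)),'ang',np.degrees(np.arctan2(*(p[:2]-c)[::-1])))
y=s['ee_rot'][2]; e=np.array([[np.cos(y),np.sin(y)],[np.sin(y),-np.cos(y)]]); print('tool xy of handle rel TCP',e@(p[:2]-s['eef_pos'][:2]), 'alpha',np.degrees(np.arctan2(*(e@(p[:2]-c))[::-1])))
E
```

```text
[ 0.59020884 -0.11811415  0.21703558] -2.5535554747367133
[388.71971154  75.78461538] [ 364   50   50   53 2080]
tip [ 0.50824806 -0.14226177  0.251     ] r 0.06224620510143271 ang 151.98393589035192
tool xy of handle rel TCP [0.0815893  0.02537445] alpha 61.70811265470912
```

The wheel jammed after about 422° of winding. The box now spans 148–268 mm, and it spanned 138–258 mm at α = 180°, which gives a wheel angle of 7.0 there and a start of about 3.89. So the wheel must be at or near its stop of 11.25. I'll regrip with the closing line tangential and push positively to verify.

>>> move_arm:
  rows: "0 0 0 0 0 -0.045 0.06; 0 0 0 0 0 -0.045 0.06; 0 0 10.3 0 0 0 0.06; 0 0 10.3 0 0 0 0.06; 0 0 10.3 0 0 0 0.06; 0 0 10.3 0 0 0 0.06; 0 0 10.3 0 0 0 0.06; 0 0 10.2 0 0 0 0.06"

```text
t: 14.08
eef_pos: [0.5899, -0.1179, 0.3076]
ee_rot: [3.141, 0.0, 2.647]
force: [0.9, -0.3, 0.1]
width: 0.0601
gripper_force: 0.0
```

>>> move_arm:
  rows: "0 0 0 0.03 -0.03 0 0.06; 0 0 0 0.0288 -0.0299 0 0.06; 0 0 0 0 0 0 0.06; 0 0 0 0 0 0 0.06"

```text
t: 14.58
eef_pos: [0.5104, -0.1432, 0.3079]
ee_rot: [3.141, 0.001, 2.653]
force: [-0.2, 0.2, 0.3]
width: 0.06
gripper_force: 0.0
```

```bash
sed 's/P\[...,2\]<.07/P[...,2]<.12/;s/.0356/.0356/' tip.py > tip2.py; sed -i 's/,.07,.008/,.14,.008/;s/-.04)&/-.0)\&/;s/abs(P\[...,1\])<.014/abs(P[...,1])<.022/;s/<.12)/<.14)/' tip2.py; python3 tip2.py
```

```text
[ 0.51072558 -0.14302877  0.30759616] [3.14125079e+00 5.15004545e-04 2.65341428e+00] [ 0.21929523  0.09858215 -0.09081924] 0.060115246184226506 [ 9.69608579e-02  7.77148723e-02 -1.86225578e-01 -5.66021910e-07
 -1.30623773e+00 -2.15593532e+00] 1375
0.053 458 x -0.0075 0.0087 y -0.0073 0.0083 med col 176.0
0.061 336 x -0.0092 0.0114 y -0.0101 0.0105 med col 78.0
0.069 92 x 0.0037 0.0114 y -0.0099 0.0109 med col 79.0
0.077 82 x 0.0029 0.0115 y -0.0102 0.011 med col 80.0
0.085 77 x 0.0037 0.0113 y -0.0098 0.0108 med col 82.0
0.093 60 x 0.0031 0.0114 y -0.0101 0.011 med col 83.0
0.101 66 x 0.0032 0.0114 y -0.0102 0.0107 med col 84.0
0.109 53 x 0.0037 0.0114 y -0.0099 0.0108 med col 84.0
0.117 51 x 0.0031 0.0114 y -0.0101 0.0104 med col 85.0
0.125 49 x 0.0038 0.0113 y -0.0096 0.0108 med col 86.0
0.133 45 x 0.0036 0.0113 y -0.01 0.0109 med col 86.0
```

The handle is centred to within 0.5 mm and vertical. Descend, grip and push clockwise.

>>> move_arm:
  rows: "0 0 0 0 0 0.04 0.06; 0 0 0 0 0 0.035 0.06; 0 0 0 0 0 0.0155 0.05; 0 0 0 0 0 0 0.03; 0 0 0 0 0 0 0.018; 0 0 0 0 0 0 0.015; 0 0 0 0 0 0 0.015"
  squeeze: 30

```text
t: 15.5
eef_pos: [0.511, -0.1431, 0.2179]
ee_rot: [3.141, 0.002, 2.654]
force: [0.2, 0.6, 3.1]
width: 0.0212
gripper_force: 30.0
```

>>> move_arm:
  rows: "0 0 0 0 0.001 0 0.015; 0 0 0 0 0.001 0 0.015; 0 0 0 0 0.001 0 0.015; 0 0 0 0 0 0 0.015"

```text
t: 16.0
eef_pos: [0.5114, -0.1423, 0.2179]
ee_rot: [-3.138, 0.001, 2.654]
force: [-2.9, -9.1, 6.4]
width: 0.0216
gripper_force: 30.0
```

>>> move_arm:
  rows: "0 0 0 0 0.001 0 0.015; 0 0 0 0 0.001 0 0.015; 0 0 0 0 0.001 0 0.015; 0 0 0 0 0 0 0.015"

```text
t: 16.5
eef_pos: [0.5116, -0.1414, 0.2178]
ee_rot: [-3.135, -0.0, 2.653]
force: [-4.9, -17.5, 6.1]
width: 0.0214
gripper_force: 30.1
```

18 N of tangential force moves the handle under 2 mm, all of it elastic, so the wheel is at its stop. I'll relax the push and fold the handle with a light grip.

>>> move_arm:
  rows: "0 0 0 0 -0.003 0 0.015; 0 0 0 0 -0.0025 0 0.015; 0 0 0 0 0 0 0.015"
  squeeze: 12

```text
t: 16.88
eef_pos: [0.5111, -0.1429, 0.2179]
ee_rot: [3.141, 0.002, 2.653]
force: [-1.0, -0.9, 6.7]
width: 0.0219
gripper_force: 12.0
```

>>> move_arm:
  rows: "0 0 0 -0.0095 0 0.0006 0.015; 0 0 0 -0.0094 0 0.0019 0.015; 0 0 0 -0.009 0 0.0031 0.015; 0 0 0 -0.0086 0 0.0042 0.015; 0 0 0 -0.0079 0 0.0053 0.015; 0 0 0 -0.0072 0 0.0063 0.015"

```text
t: 17.62
eef_pos: [0.5572, -0.1677, 0.1965]
ee_rot: [-3.141, 0.002, 2.654]
force: [-0.7, -3.9, 6.4]
width: 0.0217
gripper_force: 12.0
```

>>> move_arm:
  rows: "0 0 0 -0.0063 0 0.0072 0.015; 0 0 0 -0.0053 0 0.0079 0.015; 0 0 0 -0.0042 0 0.0086 0.015; 0 0 0 -0.0031 0 0.009 0.015; 0 0 0 -0.0019 0 0.0094 0.015; 0 0 0 -0.0006 0 0.0095 0.015; 0 0 0 0 0 0 0.015"

```text
t: 18.5
eef_pos: [0.5786, -0.179, 0.1452]
ee_rot: [-3.142, 0.007, 2.654]
force: [8.3, -12.2, 1.8]
width: 0.0215
gripper_force: 12.0
```

>>> move_arm:
  rows: "0 0 0 0 0 0 0.03; 0 0 0 0 0 0 0.06; 0 0 0 0 0 0 0.06; 0 0 0 0 0 -0.03 0.06; 0 0 0 0 0 -0.05 0.06; 0 0 0 0 0 -0.05 0.06; 0 0 0 0 0 -0.03 0.06; 0 0 0 0 0 0 0.06"

```text
t: 19.5
eef_pos: [0.5762, -0.1768, 0.3068]
ee_rot: [3.139, 0.005, 2.654]
force: [0.4, 0.3, -0.7]
width: 0.0598
gripper_force: 0.0
```

```bash
python3 - <<'E'
from h import *
s=arm.get_state(); print(s['eef_pos'],s['ee_rot'],s['force'])
K,T=wcam(); im,d=grab('wrist'); cv2.imwrite('pics/fold.png',im)
P=np.stack([(np.mgrid[:400,:640][1]-K[0,2])/K[0,0]*d,(np.mgrid[:400,:640][0]-K[1,2])/K[1,1]*d,d],-1); P=(P-T[:3,3])@T[:3,:3]
c=np.array([.5632,-.1715]); e=np.array([[-.883,.469],[.469,.883]]); L=(P[...,:2]-c)@e.T
hsv=im.max(2)
for x in np.arange(.05,-.05,-.01):
    k=(abs(L[...,0]-x)<.004)&(abs(L[...,1])<.025)&(P[...,2]>.14)&(P[...,2]<.26)
    if k.sum()>5: print(x.round(3),k.sum(),'zmax',P[k][:,2].max().round(4),'y',L[k][:,1].min().round(4),L[k][:,1].max().round(4))
E
python3 jaw.py | grep -v box/
```

```text
[ 0.57621824 -0.17678328  0.30679556] [3.1394562  0.00458167 2.65394257] [ 0.35494082  0.28336824 -0.7234709 ]
0.05 189 zmax 0.165 y -0.0143 0.0152
0.04 237 zmax 0.1687 y -0.01 0.0109
0.03 236 zmax 0.1711 y -0.01 0.01
0.02 234 zmax 0.1742 y -0.01 0.0101
0.01 230 zmax 0.176 y -0.01 0.0101
-0.0 236 zmax 0.1789 y -0.0108 0.0101
-0.01 240 zmax 0.1812 y -0.0108 0.0101
-0.02 236 zmax 0.1843 y -0.0108 0.0102
-0.03 188 zmax 0.1853 y -0.0108 0.0093
-0.04 20 zmax 0.1835 y -0.0082 0.0067
[ 0.57538553 -0.17656712  0.30472675] [3.14029208e+00 1.57431387e-03 2.65367689e+00] [ 0.00770584 -0.36588891 -1.67419153] [-0.05793301 -0.03934346 -0.05174624]
scene jaw {100: 2, 110: 3, 120: 47, 130: 23, 280: 42, 290: 1}
scene fence {100: 19, 110: 58, 120: 41, 130: 12, 140: 2, 150: 4, 160: 2, 170: 3, 180: 2, 190: 3, 200: 2, 210: 4, 220: 5, 230: 5, 240: 3, 250: 6, 260: 46, 270: 45, 280: 48}
scene box {110: 12, 120: 10, 140: 37, 150: 55, 160: 41, 170: 55, 180: 52, 190: 49, 200: 53, 210: 50, 220: 55, 230: 63, 240: 67, 250: 65, 260: 42, 270: 33, 280: 25}
side jaw {100: 1, 120: 39, 130: 6, 280: 49, 290: 30}
side fence {100: 1, 110: 49, 120: 70, 130: 9, 140: 1, 150: 1, 210: 1, 230: 1, 260: 36, 270: 66, 280: 83, 290: 23}
side box {70: 1, 140: 17, 150: 51, 160: 69, 170: 60, 180: 75, 190: 69, 200: 74, 210: 73, 220: 70, 230: 78, 240: 74, 250: 82, 260: 73, 270: 12, 280: 7, 290: 2}
```

View pics/fold.png

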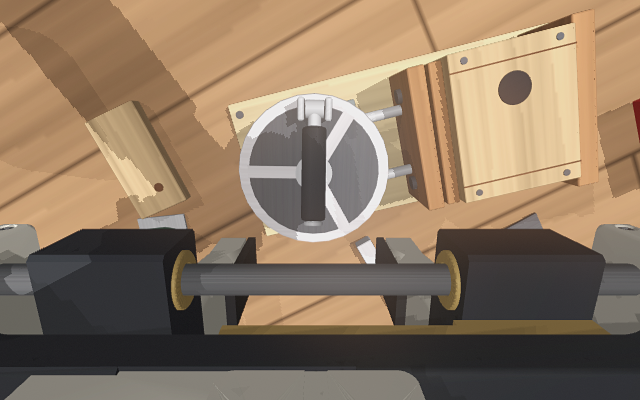

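The handle lies over the wheel but still rises about 13° towards its tip: z goes from 0.165 to 0.185 along columns 302–326. I'll press it down with closed fingertips.

>>> move_arm:
  rows: "0 0 0 -0.01 -0.001 0.03 0.0; 0 0 0 0 0 0.03 0.0; 0 0 0 0 0 0.03 0.0; 0 0 0 0 0 0.015 0.0; 0 0 0 0 0 0.007 0.0; 0 0 0 0 0 0.007 0.0; 0 0 0 0 0 0.006 0.0; 0 0 0 0 0 0.006 0.0"

```text
t: 20.65
eef_pos: [0.5841, -0.1825, 0.1733]
ee_rot: [3.141, 0.002, 2.654]
force: [1.4, -1.4, 1.2]
width: 0.0002
gripper_force: 0.6
```

>>> move_arm:
  rows: "0 0 0 0 0 0.003 0.0; 0 0 0 0 0 0.002 0.0; 0 0 0 0 0 0 0.0"

```text
t: 21.02
eef_pos: [0.5836, -0.1825, 0.168]
ee_rot: [3.142, 0.0, 2.653]
force: [0.5, -0.3, 1.2]
width: 0.0006
gripper_force: 0.4
```

>>> move_arm:
  rows: "0 0 0 0 0 0.002 0.0; 0 0 0 0 0 0.001 0.0; 0 0 0 0 0 0 0.0"

```text
t: 21.4
eef_pos: [0.5839, -0.1826, 0.1664]
ee_rot: [3.141, 0.001, 2.654]
force: [-1.6, 1.3, 9.7]
width: 0.0002
gripper_force: 5.0
```

>>> move_arm:
  rows: "0 0 0 0 0 0.002 0.0; 0 0 0 0 0 0.001 0.0; 0 0 0 0 0 0 0.0"

```text
t: 21.78
eef_pos: [0.584, -0.1827, 0.1648]
ee_rot: [3.141, 0.003, 2.654]
force: [-6.1, 3.0, 19.2]
width: 0.0003
gripper_force: 9.3
```

Contact at the stop, with the force rising steeply. Lifting off to check.

>>> move_arm:
  rows: "0 0 0 0 0 -0.01 0.0; 0 0 0 0 0 -0.03 0.0; 0 0 0 0 0 -0.05 0.0; 0 0 0 0.01 0 -0.05 0.06; 0 0 0 0 0 0 0.06; 0 0 0 0 0 0 0.06; 0 0 0 0 0 0 0.06"

```text
t: 22.65
eef_pos: [0.5741, -0.1777, 0.3003]
ee_rot: [-3.141, -0.002, 2.653]
force: [0.7, 0.1, 0.7]
width: 0.0352
gripper_force: 0.0
```

```bash
python3 - <<'E'
from h import *
K,T=wcam(); im,d=grab('wrist')
v,u=np.mgrid[:400,:640]; P=np.stack([(u-K[0,2])/K[0,0]*d,(v-K[1,2])/K[1,1]*d,d],-1); P=(P-T[:3,3])@T[:3,:3]
c=np.array([.5632,-.1715]); e=np.array([[-.883,.469],[.469,.883]]); L=(P[...,:2]-c)@e.T
for x in np.arange(.05,-.05,-.01):
    k=(abs(L[...,0]-x)<.004)&(abs(L[...,1])<.025)&(P[...,2]>.14)&(P[...,2]<.26)
    if k.sum()>5: print(x.round(3),k.sum(),'zmax',P[k][:,2].max().round(4),'y',L[k][:,1].min().round(4),L[k][:,1].max().round(4))
k=(abs(L[...,0])<.07)&(abs(L[...,1])>.03)&(np.hypot(L[...,0],L[...,1])<.07)&(P[...,2]>.1); print('wheel z',np.median(P[k][:,2]))
# yaw of box vs fence from wrist: box top
k=(abs(P[...,2]-.113)<.004)&(im[...,2]>150)&(P[...,1]>-.08)
k=cv2.morphologyEx(k.astype(np.uint8),cv2.MORPH_OPEN,np.ones((7,7)))
print(cv2.minAreaRect((P[k>0][:,:2]*1000).astype(np.float32)))
for n in('scene','side'):
    z0=np.load(n+'.npz'); im2,d2=grab(n)
E
```

```text
0.05 193 zmax 0.1591 y -0.0137 0.0153
0.04 235 zmax 0.1623 y -0.0105 0.0104
0.03 234 zmax 0.1622 y -0.0106 0.0106
0.02 225 zmax 0.1624 y -0.0107 0.0109
0.01 217 zmax 0.1625 y -0.0108 0.0099
-0.0 209 zmax 0.162 y -0.0108 0.01
-0.01 205 zmax 0.1618 y -0.0109 0.0102
-0.02 204 zmax 0.162 y -0.0109 0.0103
-0.03 192 zmax 0.1623 y -0.011 0.0093
-0.04 89 zmax 0.1608 y -0.01 0.0084
wheel z 0.38352297039321287
((613.0018310546875, 31.649337768554688), (123.57750701904297, 151.3074493408203), 75.70791625976562)
```

The handle is flat: its top is level at 0.162 m along the whole length. The box is against the fence and the gripper is clear. Handing in.

```bash
python3 -c "
from station import arm
print(arm.job_done())"
```

```text
the job is handed in; nothing more can be done
None
```

The job is handed in: I swung the handle upright, wound the wheel clockwise to its stop so the box is clamped against the fence, folded the handle flat again and left the gripper clear, at about 23 s; the handle slipped from the pads once near the stop, so I regripped and pushed to confirm the stop.

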